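# Make up two microscopy kits

### The arm

A 7-joint arm with a two-finger parallel gripper is mounted at the origin on a cart in front of the work surface, level with it; the furniture and walls round the work are solid. World frame = base frame: x ahead of the robot, y to its left, z up, the work surface at z = 0. Lengths are in m, angles in rad, forces in N, time in s.
With the tool pointing down it reaches from about 0.425 to 0.875 m from the base axis. Payload 4.7 kg.
Tool frame: the origin (TCP) lies midway between the tips of the shut fingers; the grasp point (between the pads) lies 19 mm behind it; z points along the fingers, y is the line along which they close (so a half turn about z gives the same grasp; the last joint's range is limited). The gripper opens to 87 mm and grips with 3 to 60 N. Pads are 19 mm wide; open, the fingers measure 117 mm over their backs; the gripper's body (75 mm by 190 mm) begins 51 mm behind the grasp point.
Start: joints at [1.257, 0.321, -0.07, 1.45, 0.023, 1.371, -0.057], TCP at [0.209, -0.615, 0.183] pointing down, gripper open.
Joint ranges: [-2.86, 2.86], [-0.3, 2.09], [-1.38, 1.24], [0.06, 2.45], [-1.56, 4.7], [0.09, 2.05], [-2.69, 2.69]. Speed limits (rad/s): [2.57, 2.57, 3.14, 3.14, 3.14, 3.14, 3.14].

### API

Orientations are given as a rotation vector (axis times angle).
In Python, from bench import monitor, cams, workorder gives the robot as it stands.
- The arm moves only by the tool move_arm, never from a script. Its arguments are lists of equal length, an entry for each row: "slide": the shift along the tool's x, y, z in cm, a list of three; "roll": the turn about the tool's z in rad. In form: {"slide": [[dx, dy, dz], ...], "roll": [roll, ...]}. A call has 1 to 20 rows; each row is the pose to reach, as a shift and turn from the pose commanded when the call began, along the tool's axes at that moment; what a row does not reach only later rows make up. A row lasts 1/10 s, in which the tool goes at most 50 mm and 8.59 degrees, less where a joint would pass 70% of its speed; a pose out of reach is approached as far as the arm can. A call with a gripper value outside its range is refused whole. "gripper" is the finger opening in cm, from 0 to 8.7, set as the call begins (left out, the last holds). The fingers move at their own pace and stop on an object; "squeeze" is the grip in N (left out, the last holds). Time passes only in rows, so rows that repeat a pose let the fingers close. It gives the time, the measured TCP pose, the force, the opening and the grip force at its end, in the units of the state.
- monitor.get_state(): the state, without advancing time (a new reading comes with each control period).
- cams.get_image(name): name is "scene" or "top" or "wrist"; returns the picture (400x640x3 uint8, red, green, blue); there is no depth.
- cams.get_calibration(name): a dict with "mtx" (3x3 intrinsics, pixels), "R" (3x3) and "t" (3): a world point X has camera coordinates R X + t. Camera axes: x right, y down, z forward; pixel columns grow to the right and rows downward; lengths in m; the calibration is good to about 2 mm. A picture is of the moment at which its call begins: read the wrist's pose just before it. get_calibration takes no time and is no camera call; for the wrist camera it gives the pose at the moment of the call.
- workorder.close_job(): hands the job in; it is judged then, once.
The state is a dict: "time": time; "joint_positions": joint angles; "qd": joint speeds; "joint_torque": joint torques, N m; "position": TCP position; "tool_rot": TCP orientation; "ft_force": force on the tool from outside, world axes, zero at the start; "torque": the same for the moment, N m; "grip_width": opening from 0.0 (shut) to 1.0 (fully open); "grip_force": force on a finger pad.
Only numpy, scipy, OpenCV 4.12 (cv2) and the standard library are available. Lean on these libraries where they do the work, as an engineer would, in place of code of your own. Each camera call takes 0.05 s, during which the arm holds its last target. There are 200 camera calls.

### The job

Make up two kits from the stock along the front of the bench. In the three-pocket tray put the loupe in the large pocket, the green sample puck in the middle-sized one and one of the two black-capped vials in the small one; in the two-pocket tray put the dropper bottle in the large pocket and the other vial in the small one. Everything must stand upright on the floor of its pocket, and the black lens case and the petri dish must be left where they are.

Things in the scene. Friction and masses are not known exactly. Their poses are not given: they have to be found in the camera images.
- tray_three: White tray with three cork-floored pockets, 172x72x9 mm, fixed on a 2 mm mat. Origin: centre of its underside, z up, y along its long side. Round pockets 5 mm deep, floor 4 mm above the origin, on the centre line x = 0: large pocket 56 mm across at y = +50 mm (for the loupe), middle-sized pocket 48 mm across at y = -10 mm (for the sample puck), small pocket 36 mm across at y = -60 mm (for a vial)
- tray_two: White tray with two cork-floored pockets, 114x72x9 mm, fixed on a 2 mm mat. Origin: centre of its underside, z up, y along its long side. Round pockets 5 mm deep, floor 4 mm above the origin, on the centre line x = 0: large pocket 50 mm across at y = +24 mm (for the dropper bottle), small pocket 36 mm across at y = -31 mm (for a vial)
- loupe: Black waisted bench loupe with a lens visible in its top, 37 mm across, 33 mm tall, standing upright; origin at the centre of its underside, z up
- sample_puck: Low dark green resin puck (mounted specimen), 30 mm across, 18 mm tall, lying flat; origin at the centre of its underside, z up
- dropper_bottle: Amber dropper bottle with a black rubber teat, the tallest thing, 100 mm; body 31 mm across up to 64 mm height, cap and teat about 20 mm across above; standing upright; origin at the centre of its underside, z up
- vial_a: One screw-cap sample vial with a black cap, 18 mm across, 47 mm tall, standing upright; origin at the centre of its underside, z up. The two vials look alike but for their contents and are interchangeable: either may go in either tray
- vial_b: The other screw-cap sample vial with a black cap, 18 mm across, 47 mm tall, standing upright; origin at the centre of its underside, z up. The two vials look alike but for their contents and are interchangeable: either may go in either tray
- lens_case: Not part of either kit; must stay where it stands. Black screw-top lens case, 48 mm across, 58 mm tall, closed ribbed lid, standing upright near the stock; origin at the centre of its underside
- petri_dish: Not part of either kit; must stay where it stands. Clear lidded petri dish, 60 mm across, 15 mm tall, near the stock; origin at the centre of its underside

How it is judged:
By the outcome, as a careful person would: the job done as asked, in the order asked, and still so for the second after the job is handed in, with the robot touching nothing.
It also fails if it takes over 128 s, if anything falls off the work surface, if the arm or the gripper's body presses on something with over 40 N, if the wrist force passes 120 N, or if a joint passes its speed limit or range.

## Working session

There is one attempt and no reset: what is moved stays moved. The work goes in short steps, Python scripts to look and compute and a tool call to move; the robot and the scene stay as the last step left them, time stands still between calls to the robot, and variables do not carry over. Pictures are saved under pics/ and viewed, at most 14 in all, crops included, and the job is handed in when it is done.

Besides the shell and the picture viewer there is one more tool, called after ">>>" as name(argument=value, ...), one argument or row to a line, values as JSON. move_arm: Moves the arm, as the interface text tells. Its arguments: {"type":"object","properties":{"slide":{"type":"array","items":{"type":"array","items":{"type":"number"}}},"roll":{"type":"array","items":{"type":"number"}},"gripper":{"type":"number"},"squeeze":{"type":"number"}},"required":["slide","roll"]}

```bash
ls; mkdir -p pics; python3 - <<'E'
from bench import monitor, cams, workorder
import cv2,numpy as np
for n in("scene","top"):
    im=cams.get_image(n); cv2.imwrite(f"pics/{n}0.png",im[...,::-1]); c=cams.get_calibration(n)
    print(n,np.round(c["mtx"],1).tolist(),np.round(c["R"],3).tolist(),np.round(c["t"],3).tolist())
s=monitor.get_state();print(s)
E
```

```text
pics
scene [[419.5, 0.0, 323.3], [0.0, 419.5, 195.1], [0.0, 0.0, 1.0]] [[-0.84, -0.542, 0.012], [-0.402, 0.608, -0.685], [0.364, -0.58, -0.729]] [0.368, 0.303, 0.819]
top [[514.0, 0.0, 323.4], [0.0, 514.0, 198.2], [0.0, 0.0, 1.0]] [[-0.004, -1.0, -0.009], [-0.996, 0.005, -0.093], [0.093, 0.009, -0.996]] [-0.085, 0.499, 1.112]
{'time': 0.1, 'joint_positions': array([ 1.25710589,  0.32175609, -0.07007006,  1.4515291 ,  0.02263437,
        1.37080373, -0.05692875]), 'qd': array([-8.09874582e-05, -2.81456686e-03, -5.55355937e-04, -2.80077536e-03,
       -3.27876009e-04,  9.42398402e-04,  1.14102269e-03]), 'joint_torque': array([-9.40056962e-04, -4.92571807e+01, -4.06235782e-01, -3.13397419e+01,
       -6.42072642e-02,  3.94669280e-02,  5.78363597e-05]), 'position': array([ 0.20901939, -0.61489144,  0.18177815]), 'tool_rot': array([-3.09785625e+00, -5.12305806e-01,  6.38914032e-04]), 'ft_force': array([ 0.29336955, -0.53634152, -0.43173569]), 'torque': array([-0.03591459, -0.02819982,  0.00787962]), 'grip_force': 0.0, 'grip_width': 0.9995036836418877}
```

View pics/top0.png

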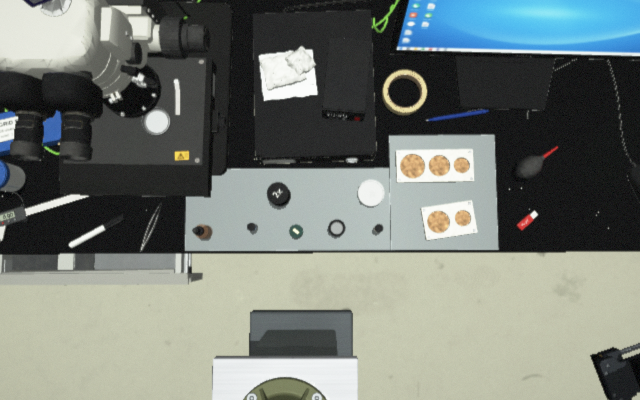

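View pics/scene0.png

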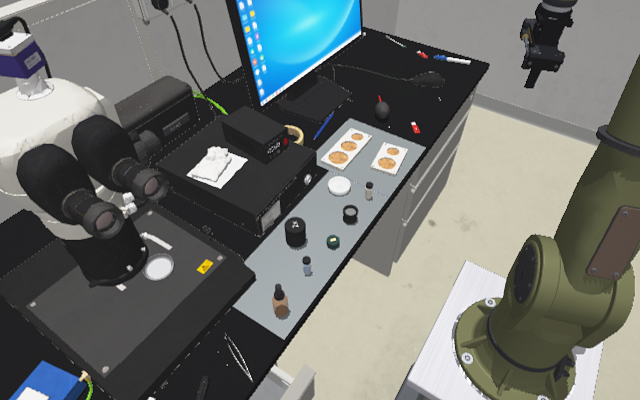

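The top view shows, along the front, the bottle (205,231), vial (252,228), puck (296,231), loupe (337,227) and second vial (378,229). The lens case is at (279,194), the petri dish at (371,193), and the trays at (435,166) and (450,219). The scene view shows the same things from the other side: bottle (281,300), vials (307,265) and (369,190), puck (333,242), loupe (350,214).

```bash
cat > h.py <<'E'
import numpy as np, cv2
from bench import monitor, cams
def ray(c,p):
    d=c["R"].T@np.linalg.solve(c["mtx"],[p[0],p[1],1]); return -c["R"].T@c["t"], d
def plane(c,p,z):
    o,d=ray(c,p); return o+d*(z-o[2])/d[2]
def tri(c1,p1,c2,p2):
    A=[];b=[]
    for c,p in((c1,p1),(c2,p2)):
        o,d=ray(c,p); d=d/np.linalg.norm(d); P=np.eye(3)-np.outer(d,d); A.append(P);b.append(P@o)
    A=np.vstack(A);b=np.hstack(b); x,*_=np.linalg.lstsq(A,b,rcond=None); return x,np.linalg.norm(A@x-b)
def proj(c,X):
    q=c["mtx"]@(c["R"]@np.asarray(X)+c["t"]); return q[:2]/q[2]
def blobs(m,amin):
    n,l,s,ce=cv2.connectedComponentsWithStats(m.astype(np.uint8)); return [(s[i,:5].tolist(),ce[i].round(1).tolist()) for i in range(1,n) if s[i,4]>=amin]
E
python3 - <<'E'
from h import *
t=cv2.imread("pics/top0.png"); s=cv2.imread("pics/scene0.png")
ct,cs=cams.get_calibration("top"),cams.get_calibration("scene")
def cork(im,box):
    h=cv2.cvtColor(im,cv2.COLOR_BGR2HSV); m=(h[...,0]>5)&(h[...,0]<22)&(h[...,1]>60)&(h[...,2]>120)
    k=np.zeros_like(m); x0,y0,x1,y1=box; k[y0:y1,x0:x1]=m[y0:y1,x0:x1]; return k
ring=np.c_[np.ones(1)]
ms=cork(t,(390,140,495,245)); bt=blobs(cv2.morphologyEx(ms.astype(np.uint8),3,np.ones((3,3))),40)
ms=cork(s,(315,120,420,180)); bs=blobs(cv2.morphologyEx(ms.astype(np.uint8),3,np.ones((3,3))),20)
print("top",bt);print("scene",bs)
for b in bt: print(plane(ct,b[1],.006).round(4))
for b in bs: print("s",plane(cs,b[1],.006).round(4))
g=cv2.cvtColor(t,cv2.COLOR_BGR2GRAY); print("mat",g[210,320],t[210,320],s[230,330-60+90])
m=np.zeros(g.shape,bool); m[170:247,188:388]=(np.abs(t[170:247,188:388].astype(int)-t[210,320].astype(int)).max(2)>25)
for b in blobs(m,20): print(b, plane(ct,b[1],0.02).round(3))
# white trays
m=np.zeros(g.shape,np.uint8); m[140:248,390:496]=g[140:248,390:496]>200
for c in cv2.findContours(m,0,1)[0]:
    if cv2.contourArea(c)>500:
        r=cv2.minAreaRect(c); P=np.array([plane(ct,p,.011) for p in cv2.boxPoints(r)]); print("tray",P.mean(0).round(4),P.round(3)[:,:2].tolist())
a=np.hstack([cv2.resize(t[160:250,185:395],None,fx=3.8,fy=3.8,interpolation=2)]); b=cv2.resize(s[120:325,235:425],None,fx=2.9,fy=2.9,interpolation=2)[:,:]
cv2.imwrite("pics/a.png",b)
print("stock ends",plane(ct,(188,250),0).round(3),"box edge",plane(ct,(316,162),0).round(3))
c=cams.get_calibration("wrist"); st=monitor.get_state()
from scipy.spatial.transform import Rotation as Ro
R=Ro.from_rotvec(st["tool_rot"]).as_matrix(); print("cam in tool",(R.T@(-c["R"].T@c["t"]-st["position"])).round(3), (c["R"]@R).round(2).tolist(), c["mtx"][0,0],R.round(3).tolist())
E
```

```text
top [([400, 154, 24, 24, 447], [411.9, 165.7]), ([429, 156, 20, 20, 323], [438.7, 165.4]), ([454, 158, 15, 15, 180], [461.0, 164.9]), ([427, 211, 22, 22, 367], [437.8, 221.4]), ([455, 211, 15, 15, 182], [462.2, 217.6])]
scene [([352, 134, 11, 6, 58], [356.9, 136.7]), ([341, 142, 16, 9, 116], [348.4, 146.0]), ([387, 148, 12, 7, 66], [392.4, 151.2]), ([329, 152, 19, 12, 180], [337.8, 157.5]), ([378, 158, 17, 11, 147], [386.3, 163.1])]
[ 0.5728 -0.2865  0.006 ]
[ 0.5732 -0.3467  0.006 ]
[ 0.5741 -0.3968  0.006 ]
[ 0.4472 -0.3416  0.006 ]
[ 0.4554 -0.3961  0.006 ]
s [ 0.576  -0.3987  0.006 ]
s [ 0.5754 -0.3476  0.006 ]
s [ 0.4577 -0.3981  0.006 ]
s [ 0.5749 -0.2875  0.006 ]
s [ 0.4492 -0.3428  0.006 ]
mat 186 [186 190 178] [170 168 161]
([188, 170, 39, 28, 730], [201.5, 181.9]) [0.537 0.184 0.02 ]
([357, 179, 28, 29, 605], [370.3, 192.8]) [ 0.511 -0.191  0.02 ]
([266, 181, 25, 29, 530], [278.2, 195.0]) [0.507 0.013 0.02 ]
([327, 219, 19, 20, 196], [335.8, 228.5]) [ 0.432 -0.114  0.02 ]
([247, 222, 11, 13, 106], [252.1, 227.6]) [0.435 0.07  0.02 ]
([192, 224, 21, 17, 279], [202.6, 231.6]) [0.426 0.18  0.02 ]
([289, 224, 15, 16, 174], [295.7, 231.4]) [ 0.426 -0.026  0.02 ]
([372, 224, 12, 12, 102], [377.1, 229.1]) [ 0.43  -0.205  0.02 ]
tray [ 0.4515 -0.3654  0.011 ] [[0.48, -0.303], [0.497, -0.418], [0.423, -0.427], [0.406, -0.313]]
tray [ 0.5736 -0.3371  0.011 ] [[0.61, -0.25], [0.612, -0.425], [0.537, -0.423], [0.535, -0.25]]
stock ends [0.386 0.216 0.   ] box edge [ 0.583 -0.071  0.   ]
cam in tool [ 0.083  0.001 -0.203] [[-0.0, 1.0, -0.0], [-0.95, -0.0, -0.3], [-0.3, -0.0, 0.95]] 313.29280899470365 [[0.947, 0.322, -0.001], [0.322, -0.947, 0.002], [-0.0, -0.002, -1.0]]
```

View pics/a.png

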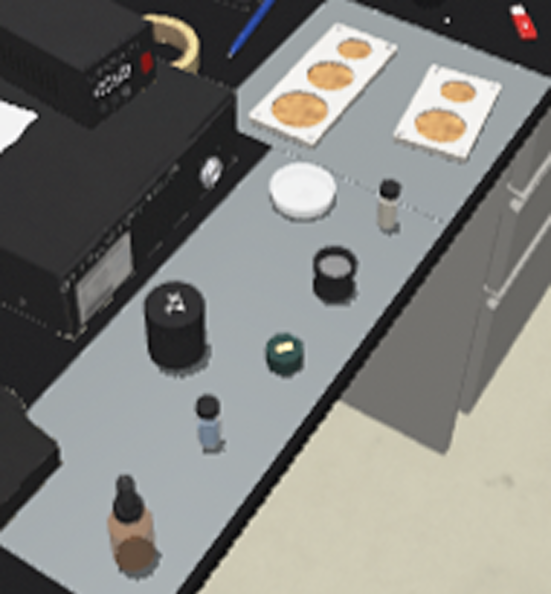

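The pockets agree to about 2 mm between the two views. I'll swing over to the trays and stock, turning the tool so the fingers close along world x, for wrist views.

>>> move_arm(
  slide=[
    [3.3,-1.9,-0.4],
    [6.6,-3.8,-0.8],
    [9.9,-5.7,-1.2],
    [13.2,-7.6,-1.6],
    [16.5,-9.5,-2],
    [19.8,-11.3,-2.4],
    [23.1,-13.2,-2.8],
    [26.4,-15.1,-3.2],
    [29.7,-17,-3.6],
    [33,-18.9,-4],
    [34.5,-22,-4],
    [35.8,-26,-4],
    [36.6,-29,-4],
    [37.1,-31.2,-4],
    [37.1,-31.2,-4],
    [37.1,-31.2,-4],
    [37.1,-31.2,-4],
  ],
  roll=[-0.1,-0.2,-0.3,-0.4,-0.5,-0.6,-0.7,-0.8,-0.9,-1.0,-1.1,-1.15,-1.2,-1.243,-1.243,-1.243,-1.243],
)

```text
time: 1.8
position: [0.4597, -0.2024, 0.2226]
tool_rot: [2.224, 2.218, -0.001]
ft_force: [0.0, 0.0, -0.0]
grip_width: 0.997
grip_force: 0.0
```

```bash
python3 - <<'E'
from h import *
import pickle
st=monitor.get_state(); c=cams.get_calibration("wrist"); im=cams.get_image("wrist"); cv2.imwrite("pics/w1.png",im[...,::-1]); pickle.dump(c,open("w1.pkl","wb"))
print(st["time"],st["position"],st["tool_rot"],st["joint_positions"].round(2))
for n,p in dict(loupe=(.432,-.114,0),vb=(.43,-.205,0),puck=(.426,-.026,0)).items(): print(n,proj(c,p))
E
```

```text
1.8 [ 0.45965405 -0.20238677  0.22258289] [ 2.22441505e+00  2.21821420e+00 -7.53161438e-04] [ 0.86  0.01 -0.5   1.73  0.    1.4   0.36]
loupe [299.05291119 100.64508281]
vb [299.2186289  170.33645358]
puck [292.27362124  23.58157306]
```

View pics/w1.png

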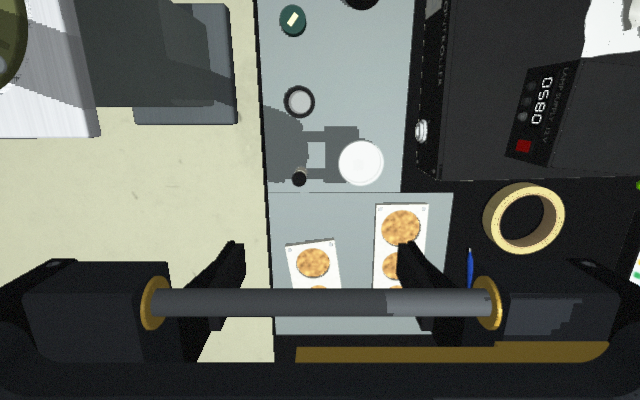

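The wrist view shows vial b's cap at (299,178), the loupe's rim at (299,101), the puck at (292,20), the petri dish at (361,162), and cork pockets at (313,262) and (401,228). Next is a second wrist position 26 cm to the left.

>>> move_arm(
  slide=[
    [4,0,0],
    [8,0,0],
    [12,0,0],
    [16,0,0],
    [20,0,0],
    [24,0,0],
    [26,0,0],
    [26,0,0],
    [26,0,0],
  ],
  roll=[0,0,0,0,0,0,0,0,0],
)

```text
time: 2.75
position: [0.4604, 0.0581, 0.2227]
tool_rot: [2.223, 2.22, -0.001]
ft_force: [1.1, -0.7, -0.8]
grip_width: 0.998
grip_force: 0.0
```

```bash
python3 - <<'E'
from h import *
import pickle
st=monitor.get_state(); c=cams.get_calibration("wrist"); im=cams.get_image("wrist"); cv2.imwrite("pics/w2.png",im[...,::-1]); pickle.dump(c,open("w2.pkl","wb"))
print(st["time"],st["position"],st["tool_rot"],st["joint_positions"].round(2))
c1=pickle.load(open("w1.pkl","rb")); w1=cv2.imread("pics/w1.png")
w2=im[...,::-1]
for w,box in((w1,(262,0,400,200)),(w2,(150,0,420,260))):
    x0,y0,x1,y1=box; h=cv2.cvtColor(w,cv2.COLOR_BGR2HSV); 
    m=np.zeros(w.shape[:2],bool); m[y0:y1,x0:x1]=(w[y0:y1,x0:x1].max(2)<75)
    print([b for b in blobs(m,60)])
E
```

```text
2.75 [0.46039361 0.0580851  0.2226658 ] [ 2.22267135e+00  2.21999482e+00 -5.43501480e-04] [ 0.65 -0.09 -0.77  1.8  -0.07  1.4  -0.11]
[([345, 0, 33, 10, 244], [360.9, 3.6]), ([283, 19, 23, 18, 83], [296.0, 31.5]), ([284, 86, 31, 32, 336], [298.4, 101.3]), ([262, 98, 6, 102, 265], [264.0, 155.0]), ([292, 172, 15, 15, 166], [298.5, 178.5])]
[([252, 0, 168, 260, 12432], [362.9, 70.6]), ([234, 29, 15, 10, 90], [241.0, 35.1]), ([280, 59, 20, 22, 302], [289.8, 69.7]), ([150, 94, 94, 143, 8153], [184.9, 151.2]), ([294, 160, 15, 15, 178], [301.0, 167.0]), ([338, 186, 41, 47, 1346], [357.0, 208.8]), ([288, 218, 21, 10, 81], [298.6, 221.1]), ([216, 241, 29, 19, 395], [232.1, 251.7])]
```

View pics/w2.png

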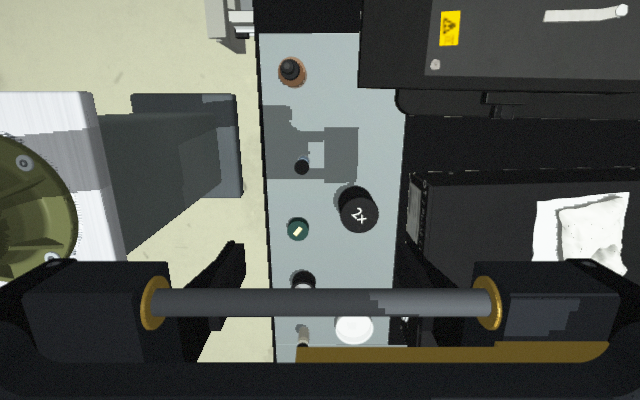

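The second wrist view shows the bottle's teat at (290,69), vial a's cap at (301,167), the puck at (297,229), the lens case at (357,209), and the loupe's rim partly hidden at (303,281). I'll now triangulate the tops.

```bash
python3 - <<'E'
from h import *
import pickle
c1,c2=[pickle.load(open(f"w{i}.pkl","rb")) for i in(1,2)]
cs,ct=cams.get_calibration("scene"),cams.get_calibration("top")
w1,w2=cv2.imread("pics/w1.png"),cv2.imread("pics/w2.png")
def sat(w,x0,y0,x1,y1,f):
    h=cv2.cvtColor(w[y0:y1,x0:x1],cv2.COLOR_BGR2HSV).astype(int); m=f(h); return [(b[0],[b[1][0]+x0,b[1][1]+y0]) for b in blobs(m,25)]
green=lambda h:(h[...,0]>65)&(h[...,0]<100)&(h[...,1]>100)
lab=lambda h:(h[...,0]>15)&(h[...,0]<45)&(h[...,1]>25)&(h[...,2]>170)
p1=sat(w1,270,0,320,50,green);p2=sat(w2,275,205,320,250,green)
l1=sat(w1,270,0,320,50,lab);l2=sat(w2,275,205,320,250,lab); print(p1,p2,l1,l2)
if l1 and l2: print("label",tri(c1,l1[0][1],c2,l2[0][1]))
print("puck w1,w2",plane(c1,p1[0][1],.012),plane(c2,p2[0][1],.012))
amb=sat(w2,270,50,315,95,lambda h:(h[...,0]<15)&(h[...,1]>90)); print("amber",amb)
print("va",tri(c2,(301,167),cs,(306.7,259.5)),tri(c2,(301,167),ct,(252,230)))
print("vb",tri(c1,(298.5,178.5),cs,(369.1,184)))
print("loupe",tri(c1,(298.4,101.3),cs,(350.5,211.7)))
print("bottle tip",tri(c2,(289.3,68),cs,(278,285.5)))
for X,n in(((.43,.181,0),"bottle base"),): print(n,proj(c2,X),proj(cs,X),proj(ct,X))
# cork pockets, w1 / w2-free
cork=lambda h:(h[...,0]>5)&(h[...,0]<22)&(h[...,1]>60)&(h[...,2]>120)
print(b:=[x for x in sat(w1,285,205,430,285,cork) if x[0][4]>300])
bt={"L3":(411.9,165.7),"L2":(437.8,221.4)}; bs={"L3":(337.8,157.5),"L2":(386.3,163.1)}
for k in bt:
    print(k,tri(ct,bt[k],cs,bs[k])); 
    for x in b: print("   w1 with scene",tri(c1,x[1],cs,bs[k]))
a=cv2.resize(w2[40:250,262:322],None,fx=2.8,fy=2.8,interpolation=2); d=cv2.resize(w1[0:195,262:322],None,fx=3,fy=3,interpolation=2)
q=np.zeros((600,360,3),np.uint8); q[:a.shape[0],:a.shape[1]]=a; q[:d.shape[0],180:180+d.shape[1]]=d
cv2.imwrite("pics/c.png",q)
E
```

```text
[([26, 8, 10, 18, 48], [301.2, 15.4]), ([23, 18, 8, 14, 25], [295.8, 24.2]), ([12, 24, 11, 10, 33], [286.9, 28.5])] [] [([17, 12, 11, 14, 75], [292.3, 18.8])] [([18, 22, 9, 9, 44], [297.2, 230.8])]
label (array([ 0.42761789, -0.02572534,  0.02071103]), np.float64(0.0002780206439651974))Traceback (most recent call last):
  File "<stdin>", line 13, in <module>
IndexError: list index out of range
```

```bash
python3 - <<'E'
from h import *
import pickle
c1,c2=[pickle.load(open(f"w{i}.pkl","rb")) for i in(1,2)]
cs,ct=cams.get_calibration("scene"),cams.get_calibration("top")
w1,w2=cv2.imread("pics/w1.png"),cv2.imread("pics/w2.png")
r=lambda q:(q[0].round(4).tolist(),round(float(q[1]),4))
print("va",r(tri(c2,(301,167),cs,(306.7,259.5))),r(tri(c2,(301,167),ct,(252,230))))
print("vb",r(tri(c1,(298.5,178.5),cs,(369.1,184))))
print("loupe",r(tri(c1,(298.4,101.3),cs,(350.5,211.7))))
print("bottle tip",r(tri(c2,(289.3,68),cs,(278,285.5))))
h=cv2.cvtColor(w1,cv2.COLOR_BGR2HSV); m=(h[...,0]>5)&(h[...,0]<22)&(h[...,1]>60)&(h[...,2]>120); m[:205]=0;m[285:]=0;m[:,:285]=0;m[:,430:]=0
b=[x for x in blobs(m,300)]; print(b)
bt={"L3":(411.9,165.7),"L2":(437.8,221.4)}; bs={"L3":(337.8,157.5),"L2":(386.3,163.1)}
for k,i in(("L3",(401,228.5)),("L2",(313,262.5))): print(k,r(tri(ct,bt[k],cs,bs[k])),r(tri(c1,i,cs,bs[k])),plane(c1,i,.006))
a=cv2.resize(w2[40:250,262:322],None,fx=2.8,fy=2.8,interpolation=2); d=cv2.resize(w1[0:195,262:322],None,fx=3,fy=3,interpolation=2)
q=np.zeros((600,360,3),np.uint8); q[:a.shape[0],:a.shape[1]]=a; q[:d.shape[0],180:180+d.shape[1]]=d
cv2.imwrite("pics/c.png",q)
E
```

```text
va ([0.4364, 0.0691, 0.0456], 0.0007) ([0.4322, 0.0675, 0.0343], 0.0048)
vb ([0.4328, -0.2052, 0.0479], 0.001)
loupe ([0.4334, -0.1149, 0.0274], 0.0006)
bottle tip ([0.4298, 0.1755, 0.093], 0.0001)
[([381, 210, 39, 35, 1010], [400.0, 226.9]), ([297, 248, 33, 29, 733], [312.7, 262.0])]
L3 ([0.5732, -0.2859, 0.0079], 0.001) ([0.5758, -0.2899, 0.0037], 0.0006) [ 0.57478144 -0.28918019  0.006     ]
L2 ([0.4478, -0.3409, 0.0081], 0.001) ([0.4482, -0.3418, 0.0076], 0.001) [ 0.44757722 -0.34320848  0.006     ]
```

View pics/c.png

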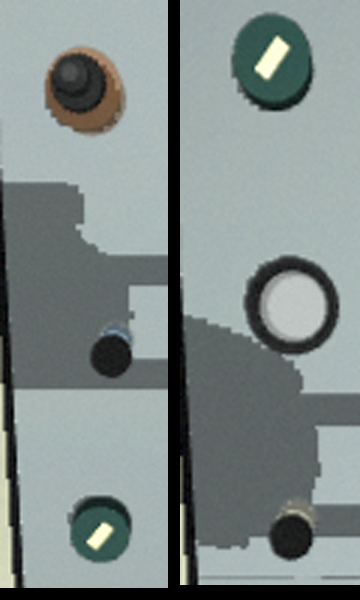

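The crop shows the bottle tip at w2 (287,66) and its cap at (290,70), vial a's cap at w2 (301.6,167), puck top w1 (292.3,19), loupe rim w1 (299.3,101.3) and vial b's cap at w1 (299.3,178.7).

```bash
python3 - <<'E'
from h import *
import pickle
c1,c2=[pickle.load(open(f"w{i}.pkl","rb")) for i in(1,2)]
for n,c,p,z in(("tip",c2,(287,65.7),.1),("cap",c2,(289.9,70),.072),("body",c2,(292.4,72.1),.045),("va",c2,(301.6,167.1),.048),("vb",c1,(299.3,178.7),.048),("puck",c1,(292.3,19),.02),("puck2",c2,(297.5,229),.02),("loupe",c1,(299.3,101.3),.035)): print(n,plane(c,p,z).round(4))
print(monitor.get_state()["position"])
E
```

```text
tip [0.4283 0.1768 0.1   ]
cap [0.4284 0.1758 0.072 ]
body [0.4287 0.1763 0.045 ]
va [0.437 0.069 0.048]
vb [ 0.4332 -0.2058  0.048 ]
puck [ 0.4278 -0.0258  0.02  ]
puck2 [ 0.4278 -0.0233  0.02  ]
loupe [ 0.4345 -0.1152  0.035 ]
[0.4603655  0.05740481 0.22257623]
```

```bash
python3 - <<'E'
from h import *
import pickle
c2=pickle.load(open("w2.pkl","rb")); ct,cs=cams.get_calibration("top"),cams.get_calibration("scene")
print(tri(c2,(360,88),ct,(211,196)),tri(ct,(211,196),cs,(255,266)), tri(c2,(360,88),cs,(255,266)))
E
```

```text
(array([0.50541468, 0.15986843, 0.03144176]), np.float64(0.001986830612860199)) (array([0.50339248, 0.15294738, 0.06953469]), np.float64(0.005165120531337712)) (array([0.50178028, 0.15814451, 0.07834206]), np.float64(0.0009183847596064212))
```

>>> move_arm(
  slide=[
    [0.4,-0.8,3],
    [0.8,-1.6,6],
    [1.2,-2.4,9],
    [1.2,-2.4,12],
    [1.2,-2.4,15],
    [1.2,-2.4,17.5],
    [1.2,-2.4,19],
    [1.2,-2.4,20],
    [1.2,-2.4,20.5],
    [1.2,-2.4,20.6],
    [1.2,-2.4,20.6],
    [1.2,-2.4,20.6],
  ],
  roll=[0,0,0,0,0,0,0,0,0,0,0,0],
  gripper=6,
  squeeze=15,
)

```text
time: 4.0
position: [0.4368, 0.0713, 0.0175]
tool_rot: [2.221, 2.22, 0.001]
ft_force: [-1.3, 0.1, -0.5]
grip_width: 0.691
grip_force: 0.0
```

>>> move_arm(
  slide=[
    [0,0,0],
    [0,0,0],
    [0,0,0],
    [0,0,0],
    [0,0,0],
    [0,0,0],
    [0,0,0],
    [0,0,0],
    [0,0,0],
    [0,0,0],
  ],
  roll=[0,0,0,0,0,0,0,0,0,0],
  gripper=1.2,
)

```text
time: 5.0
position: [0.436, 0.0714, 0.0167]
tool_rot: [-2.221, -2.221, 0.0]
ft_force: [-0.3, -0.3, -0.1]
grip_width: 0.141
grip_force: 0.0
```

The fingers closed to 12 mm without contact, so the vial is not between them. I'll look.

```bash
python3 - <<'E'
from h import *
w=cams.get_image("wrist")[...,::-1]; s=cams.get_image("scene")[...,::-1]
a=cv2.resize(w[150:400,180:460],None,fx=1.4,fy=1.4); b=cv2.resize(s[190:330,220:380],None,fx=2.4,fy=2.4,interpolation=2)
q=np.zeros((max(a.shape[0],b.shape[0]),a.shape[1]+b.shape[1],3),np.uint8); q[:a.shape[0],:a.shape[1]]=a; q[:b.shape[0],a.shape[1]:]=b
cv2.imwrite("pics/d.png",q); print(q.shape)
E
```

```text
(350, 776, 3)
```

View pics/d.png

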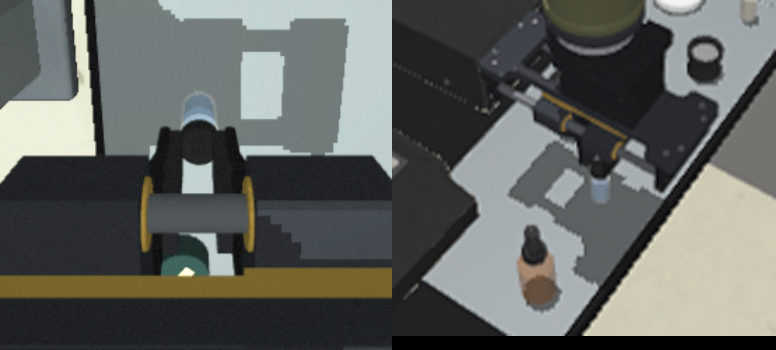

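```bash
python3 - <<'E'
from h import *
c=cams.get_calibration("wrist");cs=cams.get_calibration("scene"); st=monitor.get_state(); p=st["position"]; print(st["position"],st["grip_width"],st["grip_force"])
print("tcp",proj(c,p),"grasp",proj(c,p+[0,0,.019]),"body",proj(c,p+[0,0,.07]))
f=lambda x,y:(180+x/1.4,150+y/1.4); g=lambda x,y:(220+(x-392)/2.4,190+y/2.4)
print("cap",plane(c,f(199,140),.049),"base",plane(c,f(198,100),.002), plane(cs,g(600,200),.002))
E
```

```text
[0.43602624 0.07142722 0.01670773] 0.13436925471717107 0.0
tcp [321.04878916 229.87717153] grasp [321.1065158  241.16315556] body [321.32975923 284.80889195]
cap [0.43661762 0.07166067 0.049     ] base [0.43633617 0.07215552 0.002     ] [0.4334774  0.07561509 0.002     ]
```

```bash
python3 - <<'E'
from h import *
w=cams.get_image("wrist")[...,::-1]; s=cams.get_image("scene")[...,::-1]
a=cv2.resize(w[205:305,265:380],None,fx=3.6,fy=3.6,interpolation=cv2.INTER_CUBIC); b=cv2.resize(s[220:285,285:345],None,fx=6,fy=6,interpolation=cv2.INTER_CUBIC)
q=np.zeros((400,a.shape[1]+b.shape[1],3),np.uint8); q[:a.shape[0],:a.shape[1]]=a; q[:b.shape[0],a.shape[1]:]=b
cv2.imwrite("pics/e.png",cv2.convertScaleAbs(q,alpha=2.2,beta=10)); print(q.shape)
E
```

```text
(400, 774, 3)
```

View pics/e.png

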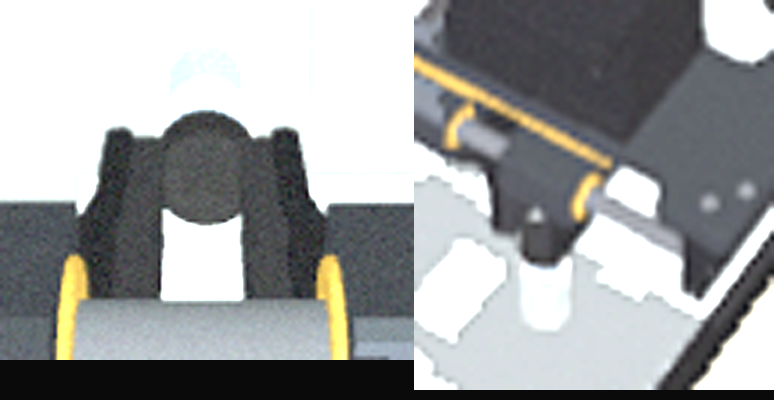

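```bash
python3 - <<'E'
from h import *
c=cams.get_calibration("wrist");cs=cams.get_calibration("scene"); p=monitor.get_state()["position"]
for z in(.002,.0167,.03,.049,.06):
    print(z,"vial axis scene",((proj(cs,[.4365,.072,z])-[285,220])*6+[414,0]).round(),"wrist",((proj(c,[.4365,.072,z])-[265,205])*3.6).round())
for dx in(-.02,-.006,.006,.02):
  for dy in(-.0095,.0095): print(dx,dy,[((proj(cs,p+[dx,dy,dz])-[285,220])*6+[414,0]).round().tolist()+((proj(c,p+[dx,dy,dz])-[265,205])*3.6).round().tolist() for dz in(0,.03)])
E
```

```text
0.002 vial axis scene [543. 309.] wrist [204.  60.]
0.0167 vial axis scene [542. 287.] wrist [204.  87.]
0.03 vial axis scene [541. 267.] wrist [205. 114.]
0.049 vial axis scene [541. 237.] wrist [205. 160.]
0.06 vial axis scene [540. 219.] wrist [205. 191.]
-0.02 -0.0095 [[604.0, 294.0, 100.0, 135.0], [604.0, 247.0, 85.0, 208.0]]
-0.02 0.0095 [[575.0, 331.0, 97.0, 44.0], [574.0, 284.0, 81.0, 105.0]]
-0.006 -0.0095 [[572.0, 276.0, 171.0, 135.0], [571.0, 229.0, 167.0, 208.0]]
-0.006 0.0095 [[543.0, 313.0, 170.0, 43.0], [542.0, 266.0, 166.0, 105.0]]
0.006 -0.0095 [[545.0, 261.0, 232.0, 135.0], [544.0, 214.0, 237.0, 208.0]]
0.006 0.0095 [[516.0, 297.0, 233.0, 43.0], [514.0, 251.0, 238.0, 105.0]]
0.02 -0.0095 [[514.0, 243.0, 304.0, 135.0], [512.0, 196.0, 319.0, 208.0]]
0.02 0.0095 [[485.0, 280.0, 306.0, 43.0], [482.0, 233.0, 323.0, 105.0]]
```

The crop shows the fingers clipping the cap on both sides, with their ends at row 128. I expected row 43 for tips at the reported TCP, so the true tips seem to sit about 35 mm above it, just over the cap. I'll check this and the body height geometrically, using the open-finger view w2.

```bash
python3 - <<'E'
from h import *
import pickle
c=pickle.load(open("w2.pkl","rb")); cs=cams.get_calibration("scene")
p=np.array([.4604,.0581,.2227]); q=monitor.get_state()["position"]
for dz in(0,.02,.035,.04,.045): print("tip inner +x edge",dz,[proj(c,p+[s*.0435,.0095,dz]).round().tolist() for s in(-1,1)],"outer",[proj(c,p+[s*.0585,.0095,dz]).round().tolist() for s in(-1,1)])
for dz in(.05,.06,.07,.08,.09,.1): print("body",dz,[proj(c,p+[s*.095,.0375,dz]).round().tolist() for s in(-1,1)],"scene now",[((proj(cs,q+[s*.095,y,dz])-[220,190])*2.4+[392,0]).round().tolist() for s in(-1,1) for y in(-.0375,.0375)])
print(monitor.get_state()["torque"],cams.get_calibration("wrist")["t"]-0)
E
```

```text
tip inner +x edge 0 [[258.0, 217.0], [384.0, 217.0]] outer [[236.0, 217.0], [406.0, 217.0]]
tip inner +x edge 0.02 [[252.0, 228.0], [391.0, 228.0]] outer [[228.0, 228.0], [415.0, 228.0]]
tip inner +x edge 0.035 [[246.0, 238.0], [396.0, 237.0]] outer [[220.0, 238.0], [422.0, 237.0]]
tip inner +x edge 0.04 [[244.0, 241.0], [398.0, 241.0]] outer [[218.0, 241.0], [425.0, 241.0]]
tip inner +x edge 0.045 [[242.0, 245.0], [400.0, 245.0]] outer [[215.0, 245.0], [428.0, 245.0]]
body 0.05 [[134.0, 199.0], [508.0, 198.0]] scene now [[714.0, 175.0], [668.0, 238.0], [538.0, 81.0], [488.0, 136.0]]
body 0.06 [[122.0, 205.0], [520.0, 204.0]] scene now [[715.0, 168.0], [669.0, 232.0], [537.0, 75.0], [487.0, 129.0]]
body 0.07 [[109.0, 212.0], [534.0, 211.0]] scene now [[715.0, 161.0], [669.0, 226.0], [537.0, 68.0], [485.0, 122.0]]
body 0.08 [[93.0, 220.0], [549.0, 219.0]] scene now [[716.0, 155.0], [670.0, 219.0], [536.0, 61.0], [484.0, 115.0]]
body 0.09 [[75.0, 229.0], [567.0, 228.0]] scene now [[717.0, 148.0], [670.0, 212.0], [535.0, 53.0], [483.0, 108.0]]
body 0.1 [[54.0, 239.0], [589.0, 238.0]] scene now [[718.0, 141.0], [670.0, 205.0], [535.0, 46.0], [482.0, 101.0]]
[-0.05763725 -0.07794755  0.00065974] [-0.43572293  0.08099665  0.25540818]
```

This confirms it: the open tips and the body edges both match the stated geometry shifted by 40 mm. The true TCP is therefore reported z + 0.04, with no lateral offset. I'll open, go 4 cm lower, then close.

>>> move_arm(
  slide=[
    [0,0,0],
    [0,0,0],
    [0,0,0],
    [0,0,0],
    [0,0,0],
    [0,0,0],
    [0,0,0.7],
    [0,0,1.4],
    [0,0,2.1],
    [0,0,2.8],
    [0,0,3.5],
    [0,0,3.9],
    [0,0,3.9],
    [0,0,3.9],
  ],
  roll=[0,0,0,0,0,0,0,0,0,0,0,0,0,0],
  gripper=6,
)

```text
time: 6.6
position: [0.4361, 0.0715, -0.0223]
tool_rot: [-2.221, -2.221, -0.0]
ft_force: [1.0, 0.7, -0.0]
grip_width: 0.694
grip_force: 0.0
```

>>> move_arm(
  slide=[
    [0,0,0],
    [0,0,0],
    [0,0,0],
    [0,0,0],
    [0,0,0],
    [0,0,0],
    [0,0,0],
    [0,0,0],
    [0,0,0],
  ],
  roll=[0,0,0,0,0,0,0,0,0],
  gripper=1.0,
)

```text
time: 7.5
position: [0.4361, 0.0714, -0.0223]
tool_rot: [2.221, 2.221, -0.0]
ft_force: [0.5, -0.2, -0.3]
grip_width: 0.2
grip_force: 15.0
```

>>> move_arm(
  slide=[
    [0,0,-2],
    [0,0,-5],
    [0,0,-8.5],
    [-1,0.3,-11],
    [-4,1,-12],
    [-8,2,-12],
    [-12,2,-12],
    [-16,2,-12],
    [-20,2,-12],
    [-24,2,-12],
    [-28,2,-12],
    [-32,2,-12],
    [-36,2,-12],
    [-40,2,-12],
    [-43.5,2,-12],
    [-46,2,-12],
    [-46.9,2,-12],
    [-46.9,2,-12],
    [-46.9,2,-12],
  ],
  roll=[0,0,0,0,0,0,0,0,0,0,0,0,0,0,0,0,0,0,0],
)

```text
time: 9.4
position: [0.4566, -0.3956, 0.0976]
tool_rot: [-2.219, -2.223, -0.001]
ft_force: [0.4, 0.5, -0.1]
grip_width: 0.197
grip_force: 15.0
```

```bash
cat > look.py <<'E'
import sys,pickle
from h import *
st=monitor.get_state(); c=cams.get_calibration("wrist"); w=cams.get_image("wrist")[...,::-1]; n=sys.argv[1]
cv2.imwrite(f"pics/{n}.png",w); pickle.dump(c,open(n+".pkl","wb"))
print(st["time"],st["position"].round(4),st["grip_width"].round(3),st["joint_positions"].round(2))
h=cv2.cvtColor(w,cv2.COLOR_BGR2HSV); m=((h[...,0]>5)&(h[...,0]<22)&(h[...,1]>60)&(h[...,2]>120)).astype(np.uint8)
for k in cv2.findContours(cv2.morphologyEx(m,3,np.ones((5,5))),0,1)[0]:
    if cv2.contourArea(k)>200:
        hull=cv2.convexHull(k); X=np.array([plane(c,q[0],.0085) for q in hull])[:,:2].astype(np.float32)
        (cx,cy),r=cv2.minEnclosingCircle(X); print("cork px",cv2.boundingRect(k),"centre",round(cx,4),round(cy,4),"r",round(r,4))
E
python3 look.py w3
```

```text
Traceback (most recent call last):
  File "look.py", line 5, in <module>
    print(st["time"],st["position"].round(4),st["grip_width"].round(3),st["joint_positions"].round(2))
                                             ^^^^^^^^^^^^^^^^^^^^^^
AttributeError: 'float' object has no attribute 'round'
```

```bash
sed -i 's/st\["grip_width"\].round(3)/round(st["grip_width"],3)/' look.py; python3 look.py w3
```

```text
9.45 [ 0.4568 -0.3953  0.0977] 0.202 [ 1.03  0.31 -0.44  1.66  0.14  1.2   0.57]
cork px (424, 180, 36, 34) centre 0.5737 -0.3969 r 0.0175
cork px (302, 178, 36, 35) centre 0.4551 -0.3958 r 0.0175
cork px (423, 119, 50, 51) centre 0.573 -0.347 r 0.0236
cork px (284, 111, 54, 54) centre 0.4472 -0.3415 r 0.0245
cork px (424, 40, 64, 68) centre 0.5723 -0.287 r 0.0276
```

The wrist view measures every pocket: two-pocket small (0.455,-0.396), large (0.447,-0.342); three-pocket large (0.573,-0.287), middle (0.573,-0.347), small (0.574,-0.397). I'm lined up over the small pocket, so I'll lower the vial.

>>> move_arm(
  slide=[
    [0,0,2],
    [0,0,5],
    [0,-0.1,8],
    [0,-0.1,9.5],
    [0,-0.1,10.5],
    [0,-0.1,11],
    [0,-0.1,11.3],
    [0,-0.1,11.5],
    [0,-0.1,11.5],
    [0,-0.1,11.5],
  ],
  roll=[0,0,0,0,0,0,0,0,0,0],
)

```text
time: 10.5
position: [0.4555, -0.398, -0.0165]
tool_rot: [2.221, 2.22, -0.0]
ft_force: [-0.4, -0.4, -0.1]
grip_width: 0.204
grip_force: 15.0
```

>>> move_arm(
  slide=[
    [0,0,0.1],
    [0,0,0.12],
    [0,0,0.12],
    [0,0,0.12],
  ],
  roll=[0,0,0,0],
)

```text
time: 10.9
position: [0.4552, -0.3978, -0.0182]
tool_rot: [2.221, 2.221, -0.0]
ft_force: [-0.3, 0.8, 0.9]
grip_width: 0.2
grip_force: 15.0
```

>>> move_arm(
  slide=[
    [0,0,0],
    [0,0,0],
    [0,0,0],
    [0,0,0],
    [0,0,0],
    [0,0,-1],
    [0,0,-3],
    [0,0,-6],
    [0,0,-9],
    [1,0,-12],
    [5,-0.3,-13],
    [9,-0.9,-13],
    [13,-1.5,-13],
    [17,-2,-13],
    [18.8,-2.3,-13],
    [19.2,-2.3,-13],
    [19.2,-2.3,-13],
    [19.2,-2.3,-13],
  ],
  roll=[0,0,0,0,0,0,0,0,0,0,0,0,0,0,0,0,0,0],
  gripper=5,
)

```text
time: 12.7
position: [0.4322, -0.2075, 0.1118]
tool_rot: [2.223, 2.218, -0.0]
ft_force: [-0.0, -1.2, 0.1]
grip_width: 0.574
grip_force: 0.0
```

```bash
python3 look.py w4
```

```text
12.7 [ 0.4322 -0.2075  0.1118] 0.574 [ 0.94  0.03 -0.55  1.94  0.02  1.18  0.38]
cork px (326, 333, 34, 16) centre 0.4577 -0.3987 r 0.0202
cork px (426, 239, 50, 22) centre 0.5727 -0.2843 r 0.0266
```

View pics/w4.png

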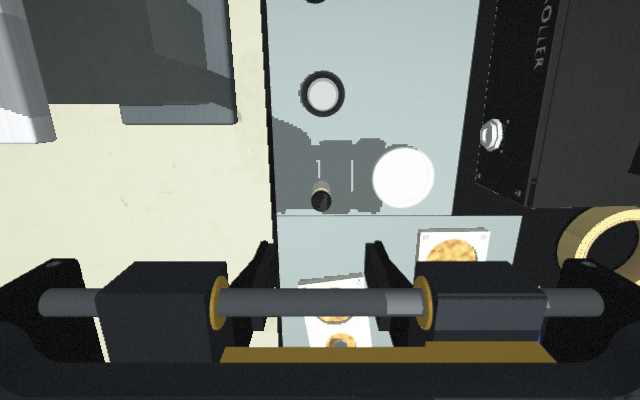

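The view shows vial b's cap at (321,201), the loupe's rim at (322,93) and vial a in its pocket at (341,345). The petri dish is at (404,178).

```bash
python3 - <<'E'
from h import *
import pickle
c=pickle.load(open("w4.pkl","rb"))
print("vb",plane(c,(321,201),.049).round(4),"loupe",plane(c,(322,93),.035).round(4))
c1=pickle.load(open("w1.pkl","rb")); print(tri(c,(321,201),c1,(299.3,178.7)),tri(c,(322,93),c1,(299.3,101.3)))
E
```

```text
vb [ 0.4323 -0.2056  0.049 ] loupe [ 0.4334 -0.115   0.035 ]
(array([ 0.43259034, -0.20712847,  0.04327943]), np.float64(0.0005111458238683413)) (array([ 0.43358839, -0.11480775,  0.02133511]), np.float64(0.00034939547985981433))
```

>>> move_arm(
  slide=[
    [0.1,0,2],
    [0.2,0,5],
    [0.2,0,8],
    [0.2,0,10],
    [0.2,0,11.5],
    [0.2,0,12.7],
    [0.2,0,13.3],
    [0.2,0,13.4],
    [0.2,0,13.4],
    [0.2,0,13.4],
  ],
  roll=[0,0,0,0,0,0,0,0,0,0],
  gripper=4,
)

```text
time: 13.75
position: [0.4327, -0.204, -0.0217]
tool_rot: [2.221, 2.22, 0.0]
ft_force: [-0.1, 0.8, 0.1]
grip_width: 0.461
grip_force: 0.0
```

>>> move_arm(
  slide=[
    [0,0,0],
    [0,0,0],
    [0,0,0],
    [0,0,0],
    [0,0,0],
    [0,0,0],
    [0,0,0],
  ],
  roll=[0,0,0,0,0,0,0],
  gripper=1.0,
)

```text
time: 14.45
position: [0.4321, -0.2037, -0.0223]
tool_rot: [2.221, 2.221, -0.0]
ft_force: [-0.1, -0.6, 1.7]
grip_width: 0.202
grip_force: 15.0
```

>>> move_arm(
  slide=[
    [0,0,-2],
    [0,0,-5],
    [0,0,-8.5],
    [-0.8,0.6,-11],
    [-4,3,-12],
    [-7.2,5.3,-12],
    [-10.4,7.7,-12],
    [-13.6,10,-12],
    [-16.5,12.2,-12],
    [-18.5,13.7,-12],
    [-19.2,14.2,-12],
    [-19.2,14.2,-12],
    [-19.2,14.2,-11],
    [-19.2,14.2,-8],
    [-19.2,14.2,-5],
    [-19.2,14.2,-2.5],
    [-19.2,14.2,-0.8],
    [-19.2,14.2,0.1],
    [-19.2,14.2,0.4],
    [-19.2,14.2,0.4],
  ],
  roll=[0,0,0,0,0,0,0,0,0,0,0,0,0,0,0,0,0,0,0,0],
)

```text
time: 16.45
position: [0.5731, -0.3953, -0.0233]
tool_rot: [-2.221, -2.221, 0.003]
ft_force: [-6.0, 2.4, 12.8]
grip_width: 0.204
grip_force: 15.0
```

My last rows went 8 mm too deep because of a sign slip: 13 N pressed, which is within limits. I'll relieve that, then release.

>>> move_arm(
  slide=[
    [0,0,-0.2],
    [0,0,-0.3],
    [0,0,-0.3],
  ],
  roll=[0,0,0],
)

```text
time: 16.75
position: [0.5743, -0.3953, -0.0231]
tool_rot: [2.22, 2.221, 0.0]
ft_force: [0.5, 0.5, 1.1]
grip_width: 0.202
grip_force: 15.0
```

>>> move_arm(
  slide=[
    [0,0,0],
    [0,0,0],
    [0,0,0],
    [0,0,0],
    [0,0,-0.5],
    [0,0,-2],
    [0,0,-5],
    [0,0,-8],
    [1,-0.5,-11],
    [4,-2,-13],
    [8,-4,-13.5],
    [12,-6.3,-13.5],
    [16,-8.5,-13.5],
    [20,-10.8,-13.5],
    [24,-13,-13.5],
    [27,-13.8,-13.5],
    [28,-14,-13.5],
    [28,-14,-13.5],
    [28,-14,-13.5],
  ],
  roll=[0,0,0,0,0,0,0,0,0,0,0,0,0,0,0,0,0,0,0],
  gripper=5.5,
)

```text
time: 18.65
position: [0.4349, -0.117, 0.1123]
tool_rot: [2.221, 2.219, 0.0]
ft_force: [0.4, 0.0, 0.7]
grip_width: 0.633
grip_force: 0.0
```

```bash
python3 - <<'E'
from h import *
import pickle
c=cams.get_calibration("wrist"); p=monitor.get_state()["position"]; print(p,monitor.get_state()["grip_width"])
w=cams.get_image("wrist")[...,::-1]; t=cams.get_image("top")[...,::-1]; s=cams.get_image("scene")[...,::-1]; pickle.dump(c,open("w5.pkl","wb")); cv2.imwrite("pics/w5.png",w)
q=np.zeros((600,800,3),np.uint8); q[:240,:384]=cv2.resize(w,(384,240)); a=cv2.resize(t[135:250,385:500],None,fx=3,fy=3,interpolation=2); q[245:245+a.shape[0],:a.shape[1]]=a
b=cv2.resize(s[110:230,310:425],None,fx=3.5,fy=3.5,interpolation=2); q[:b.shape[0],390:390+b.shape[1]]=b; cv2.imwrite("pics/f.png",q)
print("loupe px",proj(c,[.4335,-.115,.035]))
E
```

```text
[ 0.43486871 -0.11695272  0.11233298] 0.6326925835988846
loupe px [319.28901986 196.30410691]
```

View pics/f.png

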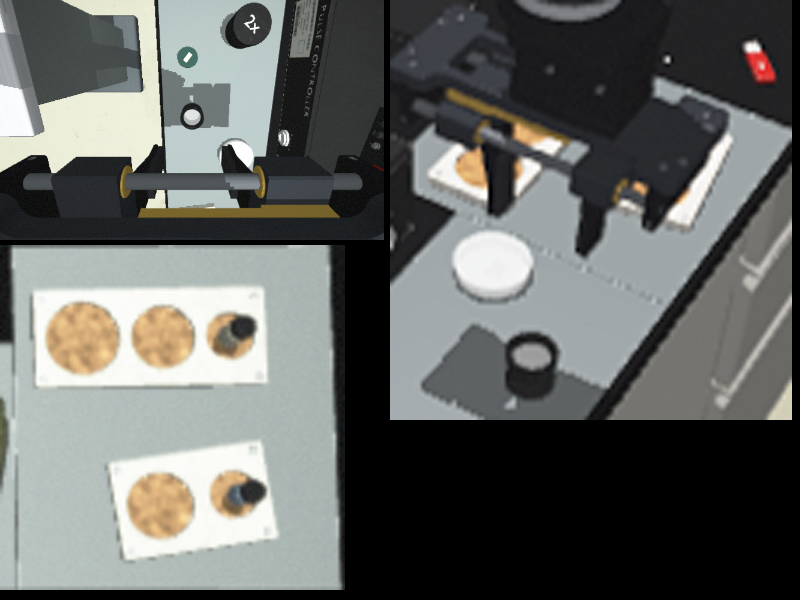

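The top crop shows both vials in their pockets, cap px (466,162) and (469,217). I'll check that the first one's cap fits an upright vial.

```bash
python3 - <<'E'
from h import *
ct=cams.get_calibration("top"); t=cams.get_image("top")[...,::-1]; g=t.max(2)
for n,(x0,y0,x1,y1),b in(("T3",(450,150,478,185),(.5735,-.397)),("T2",(450,205,480,235),(.455,-.396))):
    m=g[y0:y1,x0:x1]<70
    B=max(blobs(m,5),key=lambda q:q[0][4]); ce=(B[1][0]+x0,B[1][1]+y0)
    print(n,B[0],ce,plane(ct,ce,.050).round(4),"expected cap px",proj(ct,[*b,.053]).round(1),"mid-cap",proj(ct,[*b,.045]).round(1),"base",proj(ct,[*b,.006]).round(1))
c=cams.get_calibration("wrist"); w=cv2.imread("pics/w5.png"); q=w[150:230,290:350].max(2)<60
print([ (B[0],B[1][0]+290,B[1][1]+150) for B in blobs(q,60)])
E
```

```text
T3 [12, 9, 8, 7, 41] (465.3, 161.9) [ 0.5736 -0.3948  0.05  ] expected cap px [466.7 161.7] mid-cap [465.7 162.3] base [461.1 165.1]
T2 [15, 9, 8, 7, 41] (468.4, 216.8) [ 0.4547 -0.3979  0.05  ] expected cap px [467.9 216.6] mid-cap [466.9 216.8] base [462.2 217.8]
[([11, 22, 39, 44, 701], 319.7, 192.4)]
```

Both vials stand upright. Next is the loupe at (0.4335,-0.115).

>>> move_arm(
  slide=[
    [0.1,-0.1,3],
    [0.2,-0.1,6],
    [0.2,-0.1,9],
    [0.2,-0.1,11],
    [0.2,-0.1,12.5],
    [0.2,-0.1,13.5],
    [0.2,-0.1,14.1],
    [0.2,-0.1,14.2],
    [0.2,-0.1,14.2],
    [0.2,-0.1,14.2],
  ],
  roll=[0,0,0,0,0,0,0,0,0,0],
  gripper=5.5,
)

```text
time: 19.85
position: [0.4337, -0.1139, -0.0298]
tool_rot: [2.221, 2.22, 0.001]
ft_force: [0.6, -0.9, 0.4]
grip_width: 0.627
grip_force: 0.0
```

>>> move_arm(
  slide=[
    [0,0,0],
    [0,0,0],
    [0,0,0],
    [0,0,0],
    [0,0,0],
    [0,0,0],
    [0,0,0],
  ],
  roll=[0,0,0,0,0,0,0],
  gripper=1.5,
)

```text
time: 20.55
position: [0.4332, -0.1137, -0.0302]
tool_rot: [2.221, 2.221, -0.0]
ft_force: [0.5, -0.4, 3.6]
grip_width: 0.419
grip_force: 15.0
```

>>> move_arm(
  slide=[
    [0,0,-2],
    [0,0,-5],
    [-0.5,0,-8.5],
    [-3,0,-11],
    [-6.5,0.5,-11.5],
    [-10,2,-11.5],
    [-13,4.5,-11.5],
    [-15.5,7.5,-11.5],
    [-17,10.5,-11.5],
    [-17.3,13,-11.5],
    [-17.3,14,-11],
    [-17.3,14,-9],
    [-17.3,14,-6.5],
    [-17.3,14,-4],
    [-17.3,14,-2],
    [-17.3,14,-1.2],
    [-17.3,14,-0.7],
    [-17.3,14,-0.5],
    [-17.3,14,-0.5],
    [-17.3,14,-0.5],
  ],
  roll=[0,0,0,0,0,0,0,0,0,0,0,0,0,0,0,0,0,0,0,0],
)

```text
time: 22.55
position: [0.5738, -0.2869, -0.0244]
tool_rot: [2.22, 2.22, 0.001]
ft_force: [0.1, -0.0, -1.2]
grip_width: 0.425
grip_force: 15.0
```

>>> move_arm(
  slide=[
    [0,0,0.1],
    [0,0,0.15],
    [0,0,0.2],
    [0,0,0.2],
  ],
  roll=[0,0,0,0],
)

```text
time: 22.95
position: [0.5735, -0.2869, -0.0261]
tool_rot: [2.221, 2.221, -0.0]
ft_force: [-1.6, 0.1, 5.2]
grip_width: 0.42
grip_force: 15.0
```

>>> move_arm(
  slide=[
    [0,0,0],
    [0,0,0],
    [0,0,0],
    [0,0,0],
    [0,0,-0.5],
    [0,0,-2],
    [0,0,-5],
    [0,0,-8.5],
    [0,-3,-11.5],
    [0.5,-6.5,-13],
    [3,-9,-14],
    [6.5,-11.5,-14],
    [10.5,-13,-14],
    [14.5,-14.2,-14],
    [18.5,-14.5,-14],
    [22.5,-14.6,-14],
    [25.2,-14.6,-14],
    [26.1,-14.6,-14],
    [26.1,-14.6,-14],
    [26.1,-14.6,-14],
  ],
  roll=[0,0,0,0,0,0,0,0,0,0,0,0,0,0,0,0,0,0,0,0],
  gripper=5.5,
)

```text
time: 24.95
position: [0.4273, -0.0269, 0.113]
tool_rot: [2.222, 2.22, -0.0]
ft_force: [0.3, -0.4, 0.0]
grip_width: 0.631
grip_force: 0.0
```

```bash
python3 - <<'E'
from h import *
import pickle
c=cams.get_calibration("wrist"); p=monitor.get_state()["position"]; print(p,monitor.get_state()["grip_width"],monitor.get_state()["joint_positions"].round(2))
w=cams.get_image("wrist")[...,::-1]; t=cams.get_image("top")[...,::-1]; s=cams.get_image("scene")[...,::-1]; pickle.dump(c,open("w6.pkl","wb")); cv2.imwrite("pics/w6.png",w)
h=cv2.cvtColor(w,cv2.COLOR_BGR2HSV); m=(h[...,0]>65)&(h[...,0]<100)&(h[...,1]>70); m[:,:270]=0;m[:,390:]=0
print("green",blobs(m,30))
m=(h[...,0]>15)&(h[...,0]<45)&(h[...,1]>25)&(h[...,2]>170); m[:,:290]=0;m[:,350:]=0
for b in blobs(m,20): print("label",b,plane(c,b[1],.02))
q=np.zeros((600,800,3),np.uint8); q[:240,:384]=cv2.resize(w,(384,240)); a=cv2.resize(t[135:250,385:500],None,fx=3,fy=3,interpolation=2); q[245:245+a.shape[0],:a.shape[1]]=a
b=cv2.resize(s[110:230,310:425],None,fx=3.5,fy=3.5,interpolation=2); q[:b.shape[0],390:390+b.shape[1]]=b; cv2.imwrite("pics/g.png",q)
E
```

```text
[ 0.42727047 -0.02692011  0.11295047] 0.6306917911648151 [ 0.83 -0.11 -0.77  2.04 -0.08  1.18  0.09]
green [([307, 175, 30, 32, 612], [321.2, 190.6])]
```

View pics/g.png

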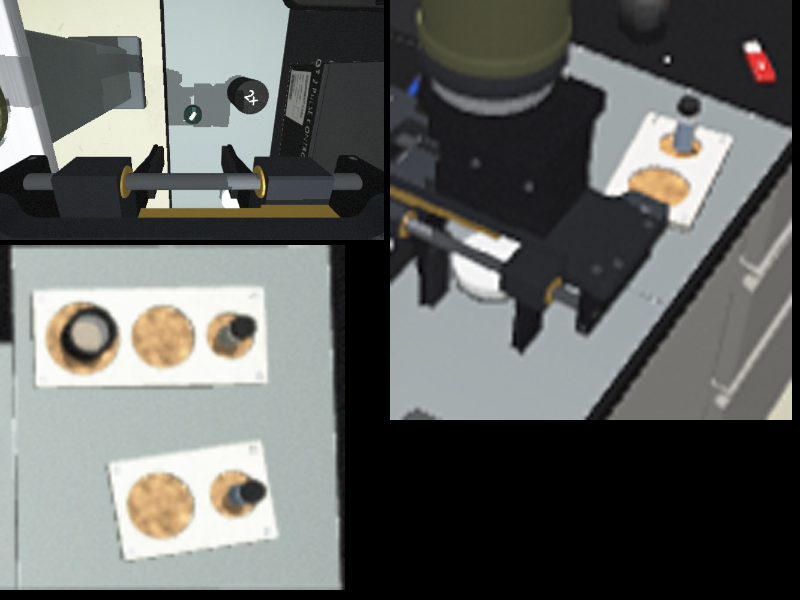

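The loupe stands in its large pocket (top crop (88,333)), with both vials upright. The puck is at wrist px (321,191), directly under the tool.

>>> move_arm(
  slide=[
    [0.1,0,3],
    [0.1,0,6],
    [0.1,0,9],
    [0.1,0,11],
    [0.1,0,12.5],
    [0.1,0,13.5],
    [0.1,0,14.1],
    [0.1,0,14.3],
    [0.1,0,14.3],
    [0.1,0,14.3],
  ],
  roll=[0,0,0,0,0,0,0,0,0,0],
  gripper=5.5,
)

```text
time: 26.1
position: [0.4277, -0.0248, -0.0299]
tool_rot: [2.221, 2.221, 0.001]
ft_force: [-0.4, -0.1, 0.4]
grip_width: 0.629
grip_force: 0.0
```

>>> move_arm(
  slide=[
    [0,0,0],
    [0,0,0],
    [0,0,0],
    [0,0,0],
    [0,0,0],
    [0,0,0],
    [0,0,0],
  ],
  roll=[0,0,0,0,0,0,0],
  gripper=1.5,
)

```text
time: 26.8
position: [0.4271, -0.0247, -0.0304]
tool_rot: [2.221, 2.221, -0.0]
ft_force: [-0.3, 0.0, 1.1]
grip_width: 0.324
grip_force: 15.0
```

>>> move_arm(
  slide=[
    [0,0,-2],
    [0,0,-5],
    [-0.5,0,-8.5],
    [-3,0,-11],
    [-7,0.5,-11.5],
    [-11,1.5,-11.5],
    [-15,3,-11.5],
    [-19,5,-11.5],
    [-22.5,7,-11.5],
    [-26,9,-11.5],
    [-29,11.3,-11.5],
    [-31.5,13.5,-11.5],
    [-32.2,14.6,-11],
    [-32.2,14.6,-9],
    [-32.2,14.6,-6.5],
    [-32.2,14.6,-4],
    [-32.2,14.6,-2.3],
    [-32.2,14.6,-1.2],
    [-32.2,14.6,-0.8],
    [-32.2,14.6,-0.6],
  ],
  roll=[0,0,0,0,0,0,0,0,0,0,0,0,0,0,0,0,0,0,0,0],
)

```text
time: 28.8
position: [0.5734, -0.3467, -0.0242]
tool_rot: [2.221, 2.221, 0.0]
ft_force: [0.2, -0.8, -0.3]
grip_width: 0.332
grip_force: 15.0
```

>>> move_arm(
  slide=[
    [0,0,0],
    [0,0,0.1],
    [0,0,0.2],
    [0,0,0.2],
    [0,0,0.2],
  ],
  roll=[0,0,0,0,0],
)

```text
time: 29.3
position: [0.5731, -0.3467, -0.0262]
tool_rot: [2.221, 2.221, -0.0]
ft_force: [-0.7, 0.4, -0.2]
grip_width: 0.327
grip_force: 15.0
```

>>> move_arm(
  slide=[
    [0,0,0.05],
    [0,0,0.05],
    [0,0,0.05],
    [0,0,0.05],
    [0,0,0.05],
    [0,0,-0.5],
    [0,0,-2],
    [0,0,-5],
    [0,0,-8.5],
    [0.5,-2.5,-11.5],
    [3,-5,-13],
    [6,-7.5,-13.7],
    [10,-10,-13.7],
    [14,-11.5,-13.7],
    [18,-12.5,-13.7],
    [22,-12.8,-13.7],
    [26,-13,-13.7],
    [30,-13,-13.7],
    [34,-13,-13.7],
    [38,-13.3,-13.7],
  ],
  roll=[0,0,0,0,0,0,0,0,0,0,0,0,0,0,0,0,0,0,0,0],
  gripper=5.5,
)

```text
time: 31.3
position: [0.4405, 0.0352, 0.1119]
tool_rot: [2.219, 2.22, 0.001]
ft_force: [1.2, 0.2, -0.3]
grip_width: 0.63
grip_force: 0.0
```

>>> move_arm(
  slide=[
    [4,-0.3,0],
    [8,-0.6,0],
    [12,-1,0],
    [13.8,-1.2,0],
    [14.2,-1.2,0],
    [14.2,-1.2,0],
    [14.2,-1.2,0],
  ],
  roll=[0,0,0,0,0,0,0],
)

```text
time: 32.0
position: [0.4284, 0.1738, 0.1107]
tool_rot: [2.223, 2.219, -0.001]
ft_force: [-0.2, 0.1, -0.4]
grip_width: 0.63
grip_force: 0.0
```

```bash
python3 - <<'E'
from h import *
import pickle
c=cams.get_calibration("wrist"); st=monitor.get_state(); p=st["position"]; print(p,st["grip_width"],st["joint_positions"].round(2))
w=cams.get_image("wrist")[...,::-1]; t=cams.get_image("top")[...,::-1]; s=cams.get_image("scene")[...,::-1]; cv2.imwrite("pics/w7.png",w)
for z in(.002,.066,.1): print("bottle",z,proj(c,[.4285,.1765,z]).round(),((proj(c,[.4285,.1765,z])-[270,120])*4).round())
q=np.zeros((600,800,3),np.uint8); k=cv2.resize(w[120:260,270:370],None,fx=4,fy=4,interpolation=2); q[:k.shape[0],400:]=k; a=cv2.resize(t[135:250,385:500],None,fx=3,fy=3,interpolation=2); q[245:245+a.shape[0],:a.shape[1]]=a
b=cv2.resize(s[110:230,310:425],None,fx=2,fy=2,interpolation=2); q[:b.shape[0],:b.shape[1]]=b; cv2.imwrite("pics/k.png",q)
E
```

```text
[0.42842469 0.17384418 0.11066046] 0.6304549059129448 [ 0.67  0.01 -1.1   1.96  0.01  1.17 -0.44]
bottle 0.002 [321. 187.] [203. 269.]
bottle 0.066 [321. 206.] [204. 346.]
bottle 0.1 [321. 221.] [204. 404.]
```

View pics/k.png

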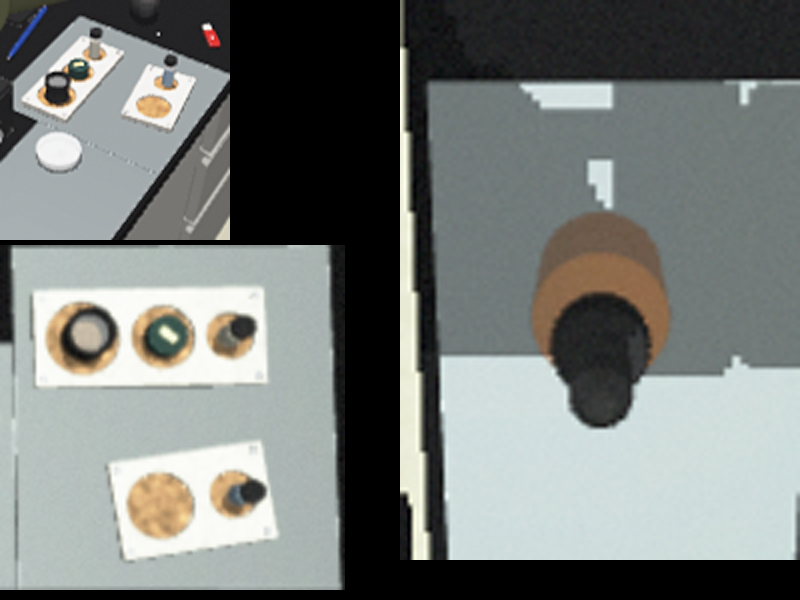

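The puck lies flat in the middle pocket and everything else is in place. The bottle tip at crop (200,398) is within about 2 mm of the prediction, so I'll grasp the bottle's body.

>>> move_arm(
  slide=[
    [0.1,0,2],
    [0.2,0,4],
    [0.2,0,6],
    [0.2,0,8],
    [0.2,0,9.5],
    [0.2,0,10.5],
    [0.2,0,11],
    [0.2,0,11],
    [0.2,0,11],
  ],
  roll=[0,0,0,0,0,0,0,0,0],
  gripper=5.5,
)

```text
time: 33.05
position: [0.4286, 0.1775, 0.0011]
tool_rot: [2.221, 2.221, 0.001]
ft_force: [-0.4, -0.4, 0.6]
grip_width: 0.631
grip_force: 0.0
```

>>> move_arm(
  slide=[
    [0,0,0],
    [0,0,0],
    [0,0,0],
    [0,0,0],
    [0,0,0],
    [0,0,0],
    [0,0,0],
  ],
  roll=[0,0,0,0,0,0,0],
  gripper=1.5,
  squeeze=20,
)

```text
time: 33.75
position: [0.4282, 0.1775, 0.0007]
tool_rot: [2.221, 2.221, 0.0]
ft_force: [0.5, -1.2, 2.1]
grip_width: 0.341
grip_force: 20.0
```

>>> move_arm(
  slide=[
    [0,0,-1.5],
    [0,0,-4],
    [0,0,-7],
    [0,0,-10],
    [-1.5,0.2,-11.5],
    [-4.5,0.6,-12],
    [-8,1,-12],
    [-11.5,1.4,-12],
    [-15,1.9,-12],
    [-18.5,1.9,-12],
    [-22,1.9,-12],
    [-25.5,1.9,-12],
    [-29,1.9,-12],
    [-32.5,1.9,-12],
    [-36,1.9,-12],
    [-39.5,1.9,-12],
    [-43,1.9,-12],
    [-46.5,1.9,-12],
    [-49,1.9,-12],
    [-51,1.9,-12],
  ],
  roll=[0,0,0,0,0,0,0,0,0,0,0,0,0,0,0,0,0,0,0,0],
)

```text
time: 35.75
position: [0.4463, -0.3343, 0.1199]
tool_rot: [-2.222, -2.219, 0.0]
ft_force: [0.1, 0.2, -0.8]
grip_width: 0.343
grip_force: 20.0
```

>>> move_arm(
  slide=[
    [-0.9,0,0],
    [-0.9,0,0],
    [-0.9,0,2],
    [-0.9,0,5],
    [-0.9,0,8],
    [-0.9,0,9.8],
    [-0.9,0,10.7],
    [-0.9,0,11.2],
    [-0.9,0,11.4],
    [-0.9,0,11.4],
  ],
  roll=[0,0,0,0,0,0,0,0,0,0],
)

```text
time: 36.75
position: [0.4477, -0.3417, 0.0074]
tool_rot: [2.22, 2.221, 0.0]
ft_force: [0.7, -0.5, -0.7]
grip_width: 0.344
grip_force: 20.0
```

Need about 2.5 mm more down (target z ≈ 0.0047).

>>> move_arm(
  slide=[
    [0,0,0.05],
    [0,0,0.1],
    [0,0,0.15],
    [0,0,0.2],
    [0,0,0.2],
    [0,0,0.2],
  ],
  roll=[0,0,0,0,0,0],
)

```text
time: 37.35
position: [0.4471, -0.3417, 0.0047]
tool_rot: [2.221, 2.221, -0.0]
ft_force: [-0.3, 0.4, 0.4]
grip_width: 0.338
grip_force: 20.0
```

>>> move_arm(
  slide=[
    [0,0,0.03],
    [0,0,0.03],
    [0,0,0.03],
    [0,0,0.03],
    [0,0,0.03],
    [0,0,0.03],
    [0,0,-1],
    [0,0,-3],
    [0,0,-6],
    [0,0,-9],
    [0,0,-12],
    [0,0,-14],
    [4,0,-14.5],
    [8,0,-14.5],
    [12,0,-14.5],
    [16,0,-14.5],
    [19,0,-14.5],
    [20,0,-14.5],
    [20,0,-14.5],
    [20,0,-14.5],
  ],
  roll=[0,0,0,0,0,0,0,0,0,0,0,0,0,0,0,0,0,0,0,0],
  gripper=6,
)

```text
time: 39.35
position: [0.4471, -0.1432, 0.1499]
tool_rot: [2.222, 2.219, -0.001]
ft_force: [0.3, -0.2, -0.3]
grip_width: 0.69
grip_force: 0.0
```

```bash
python3 - <<'E'
from h import *
t=cams.get_image("top")[...,::-1]; s=cams.get_image("scene")[...,::-1]
print(monitor.get_state()["position"])
q=np.zeros((600,800,3),np.uint8); a=cv2.resize(t[135:250,385:500],None,fx=3.3,fy=3.3,interpolation=2); q[:a.shape[0],:a.shape[1]]=a
b=cv2.resize(s[110:230,310:425],None,fx=3.5,fy=3.5,interpolation=2); q[:b.shape[0],390:390+b.shape[1]]=b
d=cv2.resize(t[165:250,185:390],None,fx=2,fy=2); q[425:425+d.shape[0],:d.shape[1]]=d; cv2.imwrite("pics/z.png",q)
E
```

```text
[ 0.44688656 -0.14343365  0.1495691 ]
```

View pics/z.png

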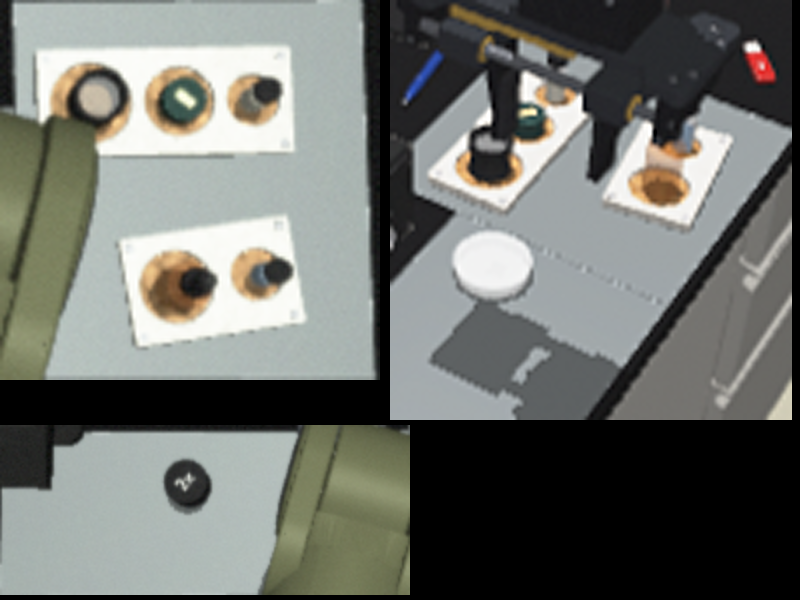

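The final view shows the loupe, puck, bottle and both vials standing upright in their pockets, and the lens case and petri dish unmoved. The gripper is clear, so I'm handing in.

```bash
python3 -c "
from bench import workorder
print(workorder.close_job())"
```

```text
the job is handed in; nothing more can be done
None
```

Both kits are made up and the job is handed in at about 39 s: the last pictures show all five items upright in their pockets, with the lens case and petri dish untouched.

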